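# Count a finished carving on the bench tally counter

## Task

The carved figure standing on the bench is finished: count it on the figure counter, which is the tally counter whose board carries a sample carved figure (the other counter's board carries a turned finial). Swing that counter's lever all the way to its stop, hold it there for a moment, then let it go so that it springs back to rest. Do not work the other counter's lever, and do not knock over or push aside the finished figure standing loose on the bench.

Things in the scene. Friction and masses are not known exactly. Their poses are not given: they have to be found in the camera images.
- figure_counter: Figure counter, fixed: grey housing 85 x 105 x 60 mm on a brown wooden board 130 x 230 x 18 mm (housing top 78 mm above the table), count window with white drums on top. A 130 mm wooden sample figure stands on the left part of the board as the robot sees it (top 148 mm above the table). Origin: centre of the board's underside on the table; z up, x away from the robot.
- figure_counter_lever (a joint): Its lever, rad: 0 at rest, 1.1 at the stop, growing counter-clockwise from above. Flat steel, 14 mm wide, top 94 mm above the table, turning on an upright axis on the housing; it points roughly to the robot, its grip sweeping left to right in front of the housing. A spring returns it to 0: 1.5 N at the grip to start, 4.5 N at the stop.
- figure_counter_grip (a point): Centre of that lever's upright black cylindrical grip, 18 mm across, from 93 to 139 mm above the table; the point is on its axis, 116 mm above the table. Its x axis points along the lever, level, outward from the pivot (the pivot axis is 90 mm back along -x), z up; the grip moves along its +y towards the stop.
- finial_counter_lever (a joint): Lever of the other counter, rad, 0 at rest; same build, but its board carries a 124 mm turned wooden finial. Not to be worked. The counters stand side by side, 0.34 to 0.56 m apart; either may be the left one.
- finished_figure: The finished carving: a wooden standing man 130 mm tall on a plinth 42 x 52 x 14 mm, standing loose on the table near the robot, in front of and between the counters. Origin at the centre of its underside, z up. To be left standing where it is.
Mind the look-alikes: they are no part of the job. What is shaped like the finished_figure but black or red is not meant.

How it is judged:
By the outcome, as a careful person would: the job done as asked, in the order asked, and still so for the second after the job is handed in, with the robot touching nothing.
It also fails if it takes over 35 s, if anything falls off the work surface, if the arm or the gripper's body presses on something with over 40 N, if the wrist force passes 120 N, or if a joint passes its speed limit or range.

## Robot

A 6-joint arm with a two-finger parallel gripper is mounted at the origin on the work surface. World frame = base frame: x ahead of the robot, y to its left, z up, the work surface at z = 0. Lengths are in m, angles in degrees, forces in N, time in s.
With the tool pointing down it reaches from about 0.3 to 0.75 m from the base axis. Payload 8.5 kg.
Tool frame: the origin (TCP) lies at the very end of the fingers, on their centre line; the grasp point (between the pads) lies env.pinch_z behind it (env.pinch_z is the distance from the TCP to the grasp point, in m); z points along the fingers, y is the line along which they close (so a half turn about z gives the same grasp; the last joint's range is limited). The gripper opens to 85 mm and grips with 20 to 120 N. Pads are 22 mm wide; open, the fingers measure 114 mm over their backs; the gripper's body (76 mm by 85 mm) begins 54 mm behind the grasp point. The pads swing forward as they close: fully open they stand 13 mm farther back than shut.
Start: joints at [-80.289, 21.807, 74.336, -0, 83.858, -12.336], TCP at [0.206, -0.51, 0.198] pointing down, gripper open.
Joint ranges: [-178.18, 178.18], [-50.72, 133.34], [12.68, 142.11], [-81.47, 261.47], [9.98, 163.14], [-165.26, 165.26]. Speed limits (degrees/s): [136.94, 136.94, 180, 180, 180, 180].

## Interface

Orientations are given as a 3x3 rotation matrix whose columns are the frame's x, y, z axes.
In Python, from rig import telemetry, get_image, env gives the robot as it stands. The module is installed in compiled form; this text tells all that it offers.
- The arm moves only by the tool apply_moves, never from a script. Its argument "series" is a list of rows, each a list of 7 numbers: the shift along the tool's x, y, z in mm, then the turn, a rotation vector about the tool's x, y, z in degrees, then the opening, from 0 (shut) to 1 (fully open). A call has 1 to 12 rows; each row shifts and turns the commanded pose from where the row before left it, along the tool's axes as they then stand; what a row does not reach is not made up. A row lasts 1/8 s, in which the tool goes at most 62.5 mm and 10.7 degrees, less where a joint would pass 70% of its speed; a pose out of reach is approached as far as the arm can. A call with a gripper value outside its range is refused whole. The fingers move at their own pace and stop on an object; "grip_force" is the grip in N (left out, the last holds). Time passes only in rows, so rows that do not move let the fingers close. It gives the time, the measured TCP pose, the force, the opening and the grip force at its end, in the units of the state.
- telemetry.observe(): the state, without advancing time (a new reading comes with each control period).
- get_image(name): name is "scene" or "top" or "wrist"; returns a dict with "frame" (420x560x3 uint8, red, green, blue), "z_map" (420x560 float32, m along the optical axis (not along the pixel's ray), 0 where there is no reading), "vertical_fov" (degrees; the focal length in pixels is half the picture's height over the tangent of half this angle, whatever the lens; pixels are square), "cx", "cy" (the principal point, pixels), "eye" and "attitude" of the camera in the world; the wrist camera has in their place "mount" (4x4, takes a point from camera to tool coordinates, whose origin is the TCP and whose axes are the flange's). Camera axes: x right, y up, looking along -z (the intrinsics and any distortion apply to the point x, -y, -z); pixel columns grow to the right and rows downward; lengths in m; the calibration is good to about 2 mm. A picture is of the moment at which its call begins: read the wrist's pose just before it.
- env.close_job(): hands the job in; it is judged then, once.
The state is a dict: "time_s": time; "q": joint angles; "qvel": joint speeds; "joint_efforts": joint torques, N m; "position": TCP position; "tool_rot": TCP orientation; "ft_force": force on the tool from outside, world axes, zero at the start; "wrist_torque": the same for the moment, N m; "grip_width": finger opening in m; "gripper_force": force on a finger pad.
Only numpy, scipy, OpenCV 4.12 (cv2) and the standard library are available. Lean on these libraries where they do the work, as an engineer would, in place of code of your own. Each camera call takes 0.05 s, during which the arm holds its last target. There are 200 camera calls.

## Working session

There is one attempt and no reset: what is moved stays moved. The work goes in short steps, Python scripts to look and compute and a tool call to move; the robot and the scene stay as the last step left them, time stands still between calls to the robot, and variables do not carry over. Pictures are saved under pics/ and viewed, at most 10 in all, crops included, and the job is handed in when it is done.

Besides the shell and the picture viewer there is one more tool, called after "Emit:" as a command line: name --pt "numbers of a row" for each row, then --argument value for the rest. apply_moves: Moves the arm, as the interface text tells. Its arguments: {"type":"object","properties":{"series":{"type":"array"},"grip_force":{"type":"number"}},"required":["series"]}

```bash
mkdir -p pics
cat > h.py <<'E'
import numpy as np, cv2
from rig import telemetry, get_image, env
np.set_printoptions(precision=4,suppress=True)
def grab(n):
    s=telemetry.observe(); im=get_image(n)
    if n=='wrist':
        T=np.eye(4);T[:3,:3]=s['tool_rot'];T[:3,3]=s['position'];M=T@np.array(im['mount']);R,e=M[:3,:3],M[:3,3]
    else: R,e=np.array(im['attitude']),np.array(im['eye'])
    return im,R,e
def cloud(im,R,e):
    z=im['z_map'];h,w=z.shape;f=h/2/np.tan(np.radians(im['vertical_fov'])/2)
    v,u=np.mgrid[:h,:w]
    P=np.stack([(u-im['cx'])/f*z,-(v-im['cy'])/f*z,-z],-1)@R.T+e
    P[z<=0]=np.nan
    return P
E
python3 - <<'E'
from h import *
for n in ('scene','top'):
    im,R,e=grab(n); print(n,[k for k in im],im['vertical_fov'],im['cx'],im['cy'],e,R.tolist())
    cv2.imwrite(f'pics/{n}.png',im['frame'][...,::-1]); np.save(n+'.npy',cloud(im,R,e)); np.save(n+'_f.npy',im['frame'])
s=telemetry.observe();print(s['time_s'],s['tool_rot'],env.pinch_z)
E
```

```text
scene ['frame', 'z_map', 'vertical_fov', 'cx', 'cy', 'eye', 'attitude'] 55.987135754617356 281.02985686843687 201.8617377193161 [1.0376 0.1615 0.5667] [[-0.3804738319611036, -0.5924478327664274, 0.710102266327321], [0.9247903329156978, -0.24242830152497877, 0.293242832419459], [-0.001582194206426609, 0.7682669354267938, 0.6401276533562784]]
top ['frame', 'z_map', 'vertical_fov', 'cx', 'cy', 'eye', 'attitude'] 42.816647950718874 279.92256392374844 211.89714986581663 [ 0.388  -0.0334  1.2681] [[0.019471042968422014, 0.9927824774069706, -0.11833778365086918], [-0.999781911813696, 0.02022745103256354, 0.005194134660950506], [0.0075503176007839096, 0.1182108403590944, 0.992959812845275]]
0.1 [[ 0.9269  0.3754 -0.0002]
 [ 0.3754 -0.9269  0.0013]
 [ 0.0003 -0.0013 -1.    ]] 0.0187
```

View pics/scene.png

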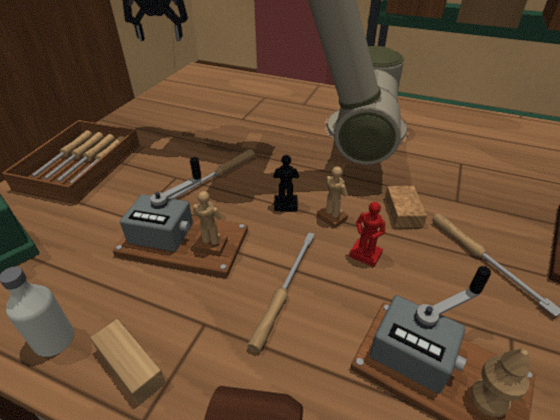

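View pics/top.png

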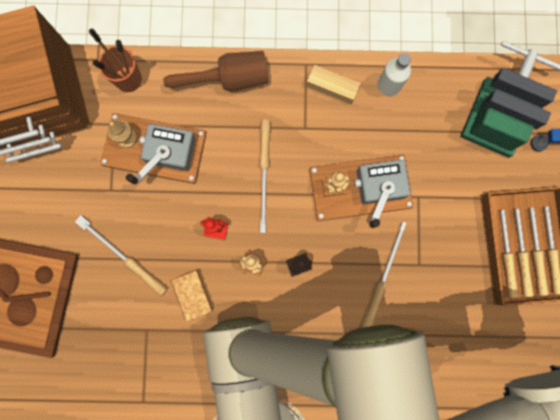

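The top view shows the figure counter on the right: board centre about (362,187), pivot (388,187) and black grip (375,222). The finial counter is on the left at (155,147). The finished figure is at (251,263), and the red and black look-alikes are at (214,228) and (299,264).

Run:
```python
from h import *
for n,(u0,u1,v0,v1) in dict(top=(360,392,208,236),scene=(185,206,152,184)).items():
    P=np.load(n+'.npy')[v0:v1,u0:u1].reshape(-1,3);F=np.load(n+'_f.npy')[v0:v1,u0:u1].reshape(-1,3)
    m=(F.max(1)<60)&(P[:,2]>.085)&(P[:,2]<.16)
    Q=P[m];print(n,m.sum(),np.median(Q,0),Q.min(0),Q.max(0)); t=Q[Q[:,2]>.13];print(' top',len(t),t.mean(0))
P=np.load('top.npy')
for nm,(u,v) in dict(pivot=(388,187),fig=(251,263),black=(299,264),red=(214,228),sample=(336,182),bl=(320,213),br=(409,206),tl=(313,166),tr=(405,160),chis=(385,270)).items(): print(nm,np.nanmedian(P[v-2:v+3,u-2:u+3].reshape(-1,3),0))
```

```text
top 26 [ 0.5032 -0.238   0.1358] [ 0.4975 -0.2464  0.1207] [ 0.5092 -0.2339  0.1442]
 top 21 [ 0.5042 -0.2396  0.1365]
scene 185 [ 0.5107 -0.238   0.1214] [ 0.4987 -0.2484  0.0925] [ 0.5151 -0.2323  0.1406]
 top 60 [ 0.5079 -0.2398  0.1366]
pivot [ 0.5872 -0.2768  0.1016]
fig [0.4135 0.0197 0.1296]
black [ 0.4134 -0.0819  0.1287]
red [0.4889 0.1038 0.0991]
sample [ 0.5925 -0.1599  0.1189]
bl [ 0.5361 -0.134   0.0192]
br [ 0.5572 -0.3441  0.0171]
tl [ 0.6485 -0.1166  0.0151]
tr [ 0.6694 -0.3378  0.0082]
chis [ 0.4061 -0.2884  0.0121]
```

Emit:
apply_moves --pt "20 -9 -10 0 0 0 0" --pt "39 -19 -10 0 0 0 0" --pt "39 -19 0 0 0 0 0" --pt "39 -19 0 0 0 0 0" --pt "39 -19 0 0 0 0 0" --pt "39 -19 0 0 0 0 0" --pt "39 -19 0 0 0 0 0" --pt "39 -19 0 0 0 0 0" --pt "39 -19 0 0 0 0 0" --pt "39 -19 0 0 0 0 0" --pt "20 -6 0 0 0 7.5 0" --pt "0 0 0 0 0 7.5 0" --grip_force 20

```text
time_s: 1.6
position: [0.4999, -0.1882, 0.2187]
tool_rot: [[0.993, 0.121, 0.0], [0.121, -0.993, 0.0], [0.0, -0.0, -1.0]]
ft_force: [-0.1, -0.8, 0.1]
grip_width: -0.0
gripper_force: 0.0
```

Emit:
apply_moves --pt "0 0 30 0 0 0 0" --pt "0 0 40 0 0 0 0" --pt "0 0 30 0 0 0 0" --pt "0 0 11 0 0 0 0" --pt "0 0 0 0 0 0 0" --pt "0 8 0 0 0 0 0" --pt "0 8 0 0 0 0 0" --pt "0 0 0 0 0 0 0"

```text
time_s: 2.6
position: [0.5012, -0.2074, 0.1078]
tool_rot: [[0.993, 0.122, 0.001], [0.122, -0.993, -0.001], [0.001, 0.001, -1.0]]
ft_force: [-0.4, -0.3, -0.7]
grip_width: 0.0
gripper_force: 0.0
```

Run:
```python
from h import *
im,R,e=grab('wrist'); a=im['frame'][...,::-1]
b=grab('scene')[0]['frame'][60:300,60:380,::-1]
cv2.imwrite('pics/c.png',np.hstack([cv2.resize(a,(400,300)),cv2.resize(b,(400,300))]))
```

```text
(no output)
```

View pics/c.png

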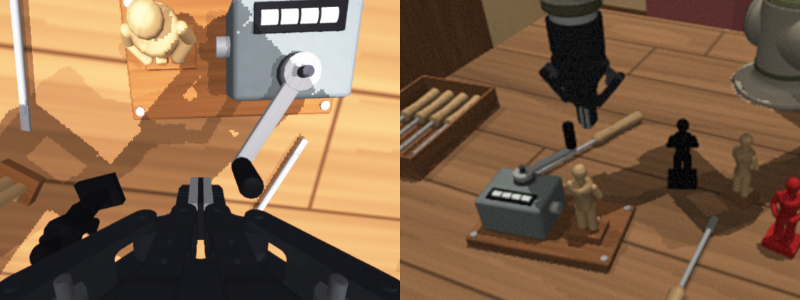

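Emit:
apply_moves --pt "0 5 -4 0 0 0 0" --pt "0 5.5 0 0 0 0 0" --pt "-3.5 7 0 0 0 0 0" --pt "-3 7 0 0 0 0 0" --pt "-3 7.5 0 0 0 0 0" --pt "-1.7 7.5 0 0 0 0 0" --pt "-1 7.7 0 0 0 0 0" --pt "-1 8 0 0 0 0 0" --pt "0.5 8 0 0 0 0 0" --pt "1 8 0 0 0 0 0" --pt "1 7.4 0 0 0 0 0" --pt "0 0 0 0 0 0 0"

```text
time_s: 4.2
position: [0.5001, -0.2863, 0.1112]
tool_rot: [[0.992, 0.122, 0.0], [0.122, -0.992, -0.0], [0.0, 0.0, -1.0]]
ft_force: [-0.7, 0.6, 0.7]
grip_width: -0.0002
gripper_force: 0.0
```

Run:
```python
from h import *
im,R,e=grab('wrist'); a=im['frame'][...,::-1]
b=grab('scene')[0]['frame'][60:300,60:380,::-1]
cv2.imwrite('pics/d.png',np.hstack([cv2.resize(a,(400,300)),cv2.resize(b,(400,300))]))
```

```text
(no output)
```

View pics/d.png

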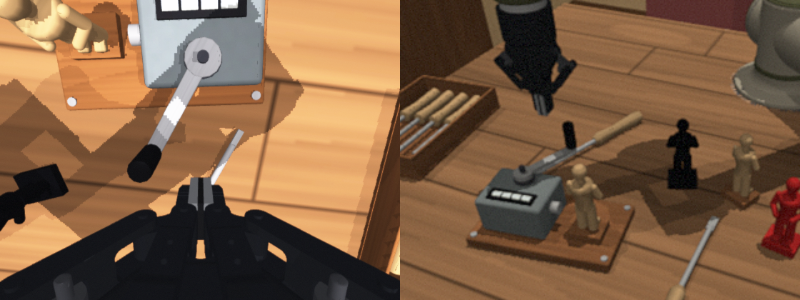

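The finger missed. The lever is still at rest, with the grip at about (145,165) in the wrist view, left of and beyond the fingertips at (200,185). I'll measure both in the wrist view.

Run:
```python
from h import *
im,R,e=grab('wrist');P=cloud(im,R,e);F=im['frame']
print(e,R, im['vertical_fov'],im['cx'],im['cy'],im['mount'])
k=1.4
for nm,(u0,u1,v0,v1) in dict(grip=(125,165,143,183),tips=(190,212,176,200)).items():
    s=np.s_[int(v0*k):int(v1*k),int(u0*k):int(u1*k)]
    Q=P[s].reshape(-1,3);f=F[s].reshape(-1,3)
    m=(Q[:,2]>.085)&((f.max(1)<60) if nm=='grip' else (Q[:,2]<.2))
    Q=Q[m];print(nm,m.sum(),np.nanmedian(Q,0),np.nanpercentile(Q,3,0),np.nanpercentile(Q,97,0))
    if nm=='grip': t=Q[Q[:,2]>np.nanpercentile(Q[:,2],97)-.006]; print('top',t.mean(0),t.min(0),t.max(0))
c=[int(203*k),int(57*k)];print('pivot',np.nanmedian(P[c[1]-5:c[1]+6,c[0]-5:c[0]+6].reshape(-1,3),0))
S,R2,e2=grab('scene');P2=cloud(S,R2,e2)
# scene crop: x=60+ (u-400)*.8, y=60+v*.8
s=np.s_[60+72:60+95,60+105:60+128]; Q=P2[s].reshape(-1,3);Q=Q[(Q[:,2]>.05)&(Q[:,0]<.6)];print('scene tips',Q.min(0),Q.max(0),Q[Q[:,2]<Q[:,2].min()+.01].mean(0))
```

```text
[ 0.5696 -0.2779  0.2885] [[ 0.1225  0.9534  0.2756]
 [-0.9925  0.1177  0.0341]
 [ 0.0001 -0.2777  0.9607]] 66.17925496402307 280.4740087757886 207.65963666931125 [[-0.0003  0.9607  0.2776  0.07  ]
 [ 1.      0.0004 -0.0003  0.0008]
 [-0.0004  0.2776 -0.9607 -0.1773]
 [ 0.      0.      0.      1.    ]]
grip 1652 [ 0.5097 -0.2456  0.1387] [ 0.4996 -0.2521  0.1022] [ 0.5141 -0.2372  0.1414]
top [ 0.5067 -0.2442  0.1399] [ 0.4976 -0.2523  0.1354] [ 0.5142 -0.235   0.1422]
tips 950 [ 0.5106 -0.2853  0.1664] [ 0.5096 -0.291   0.1506] [ 0.5114 -0.2794  0.1791]
pivot [ 0.5878 -0.2775  0.1058]
scene tips [ 0.4875 -0.2989  0.1453] [ 0.5138 -0.2514  0.1965] [ 0.5066 -0.2808  0.1514]
```

Run:
```python
from h import *
for n in('wrist','scene','top'):
    im,R,e=grab(n);P=cloud(im,R,e)
    m=(abs(P[...,0]-.505)<.04)&(abs(P[...,1]+.288)<.03)&(P[...,2]>.108)&(P[...,2]<.2)
    if n!='top':
        ys,xs=np.nonzero(m);Q=P[m]
        for z in np.arange(.105,.2,.01):
            k=(Q[:,2]>=z)&(Q[:,2]<z+.01)
            if k.sum()>3: print(n,round(z,3),k.sum(),Q[k].min(0)[:2],Q[k].max(0)[:2],(xs[k].mean().round(),ys[k].mean().round()))
    if n=='scene': a=cv2.resize(im['frame'][100:200,130:250,::-1],(720,600),interpolation=cv2.INTER_CUBIC); cv2.imwrite('pics/e.png',a)
s=telemetry.observe();print(s['position'],s['grip_width'],s['q'])
```

```text
wrist 0.145 197 [ 0.5049 -0.2984] [ 0.5117 -0.274 ] (np.float64(281.0), np.float64(253.0))
wrist 0.155 606 [ 0.5042 -0.299 ] [ 0.5119 -0.272 ] (np.float64(280.0), np.float64(262.0))
wrist 0.165 740 [ 0.5041 -0.299 ] [ 0.5119 -0.272 ] (np.float64(281.0), np.float64(272.0))
wrist 0.175 958 [ 0.4885 -0.299 ] [ 0.5127 -0.2722] (np.float64(280.0), np.float64(293.0))
wrist 0.185 1999 [ 0.4876 -0.3163] [ 0.5163 -0.258 ] (np.float64(282.0), np.float64(304.0))
wrist 0.195 1812 [ 0.4893 -0.318 ] [ 0.517 -0.258] (np.float64(290.0), np.float64(309.0))
scene 0.145 37 [ 0.4899 -0.2982] [ 0.511  -0.2722] (np.float64(175.0), np.float64(149.0))
scene 0.155 71 [ 0.4896 -0.2984] [ 0.5109 -0.2703] (np.float64(176.0), np.float64(145.0))
scene 0.165 74 [ 0.49   -0.2976] [ 0.512  -0.2701] (np.float64(175.0), np.float64(141.0))
scene 0.175 63 [ 0.4928 -0.2979] [ 0.512  -0.2689] (np.float64(173.0), np.float64(137.0))
scene 0.185 90 [ 0.4989 -0.3127] [ 0.5147 -0.2595] (np.float64(169.0), np.float64(132.0))
scene 0.195 93 [ 0.4884 -0.3176] [ 0.5163 -0.2582] (np.float64(169.0), np.float64(128.0))
[ 0.5    -0.2856  0.1114] 5.7198157065907945e-05 [-41.5071  28.6352  78.0909   0.0008  73.2713  41.4306]
```

View pics/e.png

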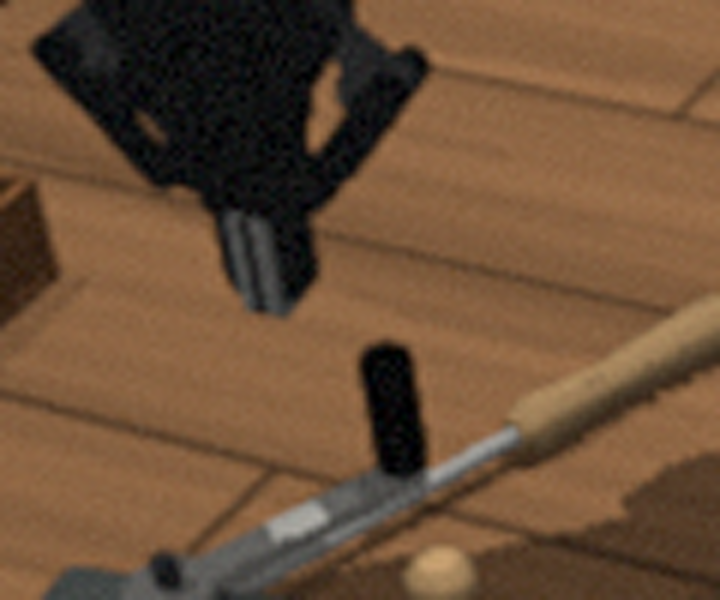

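The fingertips really end at z≈0.148 while the reported TCP is 0.111, so the finger passed just above the grip. In this view the tips end at about (265,310) and the grip top is at (385,350). I'll go back and come in about 38 mm lower.

Emit:
apply_moves --pt "0 0 -12 0 0 0 0" --pt "2.5 -19 0 0 0 0 0" --pt "2.5 -20 0 0 0 0 0" --pt "2.5 -20 0 0 0 0 0" --pt "3 -20.5 0 0 0 0 0" --pt "0 0 0 0 0 0 0" --pt "0 0 20 0 0 0 0" --pt "0 0 20 0 0 0 0" --pt "0 0 10 0 0 0 0" --pt "0 0 0 0 0 0 0"

```text
time_s: 5.8
position: [0.5006, -0.2057, 0.073]
tool_rot: [[0.992, 0.122, -0.001], [0.122, -0.992, 0.0], [-0.001, -0.001, -1.0]]
ft_force: [0.7, -0.4, 0.8]
grip_width: -0.0002
gripper_force: 0.0
```

Emit:
apply_moves --pt "0 6 0 0 0 0 0" --pt "0 6.5 0 0 0 0 0" --pt "-3.5 7 0 0 0 0 0" --pt "-3 7 0 0 0 0 0" --pt "-3 7.5 0 0 0 0 0" --pt "-1.7 7.5 0 0 0 0 0" --pt "-1 7.7 0 0 0 0 0" --pt "-1 8 0 0 0 0 0" --pt "0.5 8 0 0 0 0 0" --pt "1 8 0 0 0 0 0" --pt "1 7.4 0 0 0 0 0" --pt "0 0 0 0 0 0 0"

```text
time_s: 7.3
position: [0.5002, -0.2874, 0.0732]
tool_rot: [[0.992, 0.122, 0.0], [0.122, -0.992, -0.0], [0.0, 0.0, -1.0]]
ft_force: [-3.3, 2.3, 0.0]
grip_width: -0.0
gripper_force: 1.6
```

Run:
```python
from h import *
im,R,e=grab('wrist'); a=im['frame'][...,::-1]
b=grab('scene')[0]['frame'][60:300,60:380,::-1]
cv2.imwrite('pics/f.png',np.hstack([cv2.resize(a,(400,300)),cv2.resize(b,(400,300))]))
```

```text
(no output)
```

View pics/f.png

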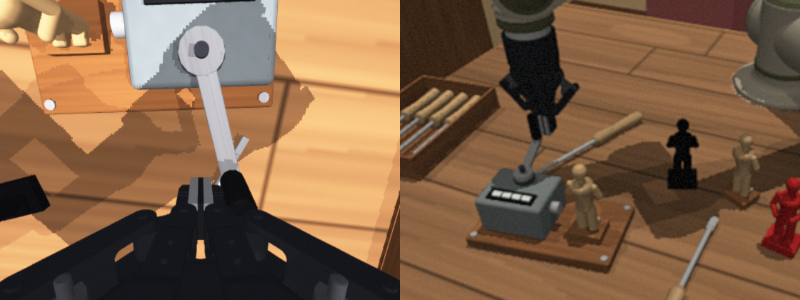

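The finger now pushes the grip: lever at about 45°, with the grip at (232,190) against the fingertips in the wrist half. I'll continue to the stop.

Emit:
apply_moves --pt "2 6 0 0 0 0 0" --pt "2.5 6 0 0 0 0 0" --pt "3 6 0 0 0 0 0" --pt "3 6 0 0 0 0 0" --pt "0 0 0 0 0 0 0"

```text
time_s: 8.02
position: [0.5136, -0.3099, 0.0733]
tool_rot: [[0.992, 0.122, 0.0], [0.122, -0.992, -0.0], [0.0, 0.0, -1.0]]
ft_force: [-3.2, 3.3, 0.5]
grip_width: -0.0003
gripper_force: 1.9
```

Emit:
apply_moves --pt "1 1.5 0 0 0 0 0" --pt "1 1.5 0 0 0 0 0" --pt "0 0 0 0 0 0 0"

```text
time_s: 8.4
position: [0.5157, -0.3122, 0.0733]
tool_rot: [[0.992, 0.123, 0.0], [0.123, -0.992, 0.0], [0.0, -0.0, -1.0]]
ft_force: [-2.8, 3.0, 1.4]
grip_width: -0.0003
gripper_force: 1.9
```

Emit:
apply_moves --pt "1 1.5 0 0 0 0 0" --pt "1 1.5 0 0 0 0 0" --pt "0 0 0 0 0 0 0"

```text
time_s: 8.78
position: [0.517, -0.3135, 0.0732]
tool_rot: [[0.992, 0.123, -0.003], [0.123, -0.992, 0.003], [-0.002, -0.003, -1.0]]
ft_force: [-7.4, 8.7, 4.2]
grip_width: -0.0002
gripper_force: 5.0
```

The force jumped and the motion stalled, so the lever is at its stop. I'll add a slight extra push and hold.

Emit:
apply_moves --pt "0.5 0.7 0 0 0 0 0" --pt "0 0 0 0 0 0 0" --pt "0 0 0 0 0 0 0" --pt "0 0 0 0 0 0 0" --pt "0 0 0 0 0 0 0" --pt "0 0 0 0 0 0 0" --pt "0 0 0 0 0 0 0" --pt "0 0 0 0 0 0 0" --pt "0 0 0 0 0 0 0"

```text
time_s: 9.9
position: [0.5171, -0.3136, 0.0731]
tool_rot: [[0.992, 0.123, -0.004], [0.123, -0.992, 0.004], [-0.003, -0.004, -1.0]]
ft_force: [-10.0, 10.5, 4.9]
grip_width: -0.0003
gripper_force: 6.1
```

Run:
```python
from h import *
im,R,e=grab('wrist'); a=im['frame'][...,::-1]
b=grab('scene')[0]['frame'][60:300,60:380,::-1]
cv2.imwrite('pics/g.png',np.hstack([cv2.resize(a,(400,300)),cv2.resize(b,(400,300))]))
```

```text
(no output)
```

View pics/g.png

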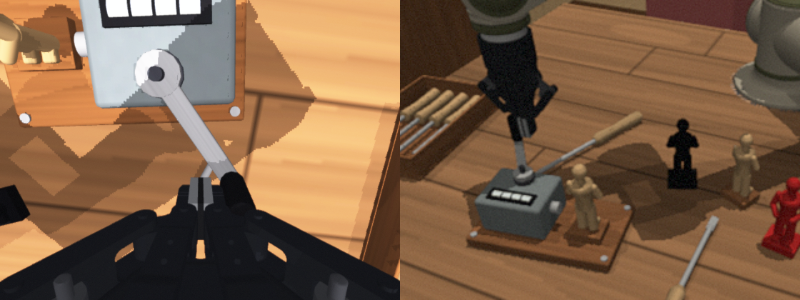

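The lever is at its stop, about 63° from rest, with the grip at (232,190) in the wrist half. I'll release it by lifting straight off.

Emit:
apply_moves --pt "-1.5 -2 0 0 0 0 0" --pt "0 0 -40 0 0 0 0" --pt "0 0 -50 0 0 0 0" --pt "0 0 -50 0 0 0 0" --pt "-10 40 0 0 0 0 0" --pt "-10 50 0 0 0 0 0" --pt "-10 50 0 0 0 0 0" --pt "0 0 0 0 0 0 0" --pt "0 0 0 0 0 0 0" --pt "0 0 0 0 0 0 0" --pt "0 0 0 0 0 0 0"

```text
time_s: 11.38
position: [0.5047, -0.4556, 0.2139]
tool_rot: [[0.992, 0.124, 0.001], [0.124, -0.992, -0.001], [0.0, 0.001, -1.0]]
ft_force: [0.5, -0.2, 0.2]
grip_width: -0.0
gripper_force: 0.0
```

Run:
```python
from h import *
a=grab('top')[0]['frame'][...,::-1]
b=grab('scene')[0]['frame'][60:300,60:380,::-1]
cv2.imwrite('pics/i.png',np.hstack([cv2.resize(a,(400,300)),cv2.resize(b,(400,300))]))
```

```text
(no output)
```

View pics/i.png

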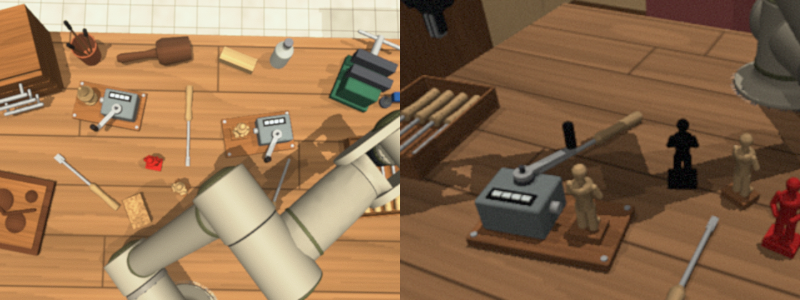

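The lever is back at rest, with its grip at (267,157) in the top half. The finished figure at (742,170) in the scene half stands undisturbed, and the arm is clear.

```bash
python3 -c "
from rig import env
print(env.close_job())"
```

```text
the job is handed in; nothing more can be done
None
```

The figure counter's lever was swung to its stop, held there for about a second and let go; it sprang back to rest, the other counter and the finished figure were left untouched, and the job is handed in (the first sweep passed above the grip and touched nothing, because the fingertips end about 37 mm above the reported TCP).

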